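# Re-hang the last cake pack on the next display arm

### The arm

A 6-joint arm with a two-finger parallel gripper is mounted at the origin on the work surface. World frame = base frame: x ahead of the robot, y to its left, z up, the work surface at z = 0. Lengths are in m, angles in degrees, forces in N, time in s.
With the tool pointing down it reaches from about 0.4 to 0.825 m from the base axis. Payload 7 kg.
Tool frame: the origin (TCP) lies between the finger pads; the fingertips stand r.nose_length ahead of it and the grasp point (between the pads) lies 2 mm behind it (r.nose_length is the distance from the TCP to the fingertips, in m); y points along the fingers, x is the direction in which the jaws open and shut, and the axes are right-handed (so a half turn about y gives the same grasp; the last joint's range is limited). The gripper opens to 88 mm and grips with 3 to 60 N. Pads are 19 mm wide; open, the fingers measure 130 mm over their backs; the gripper's body (78 mm by 193 mm) begins 47 mm behind the grasp point.
Start: joints at [-47.607, 20.546, 0.682, 0, -70.136, -16.507], TCP at [0.295, -0.607, 0.244] pointing down, gripper open.
Joint ranges: [-176.03, 176.03], [-82.01, 121.73], [-58.28, 71.71], [-173.87, 95.51], [-174.79, -0.11], [-173.66, 173.66]. Speed limits (degrees/s): [136.94, 136.94, 172.46, 180, 180, 180].

### API

Orientations are given as [roll, pitch, yaw] about the fixed x, y, z axes, in that order (R = Rz(yaw) Ry(pitch) Rx(roll)).
In Python, from plant import readout, vision, r, spotter gives the robot as it stands.
- The arm moves only by the tool servo_tool, never from a script. Its argument "steps" is a list that holds one entry, the list of rows, each a list of 6 numbers: the shift along the tool's x, y, z in m, then the turn, a rotation vector about the tool's x, y, z in rad. A call has 1 to 20 rows; each row shifts and turns the commanded pose from where the row before left it, along the tool's axes as they then stand; what a row does not reach is not made up. A row lasts 1/10 s, in which the tool goes at most 50 mm and 8.59 degrees, less where a joint would pass 70% of its speed; a pose out of reach is approached as far as the arm can. A call with a gripper value outside its range is refused whole. "jaw" is the closure in counts, from 0 (fully open) to 255 (shut), set as the call begins (left out, the last holds). The fingers move at their own pace and stop on an object; "grip_force" is the grip in N (left out, the last holds). Time passes only in rows, so rows that do not move let the fingers close. It gives the time, the measured TCP pose, the force and the opening at its end, in the units of the state.
- readout.get_state(): the state, without advancing time (a new reading comes with each control period).
- vision.capture(name): name is "side" or "top"; returns a dict with "img" (420x560x3 uint8, red, green, blue), "fx", "fy", "cx", "cy" (pixels), "rvec" (rotation vector, rad) and "tvec" (3), from world to camera coordinates, as OpenCV has them. Camera axes: x right, y down, z forward; pixel columns grow to the right and rows downward; lengths in m; the calibration is good to about 2 mm. A picture is of the moment at which its call begins. There is no depth.
- r.close_job(): hands the job in, once; it reports no verdict.
Trained networks look in the newest picture that a camera, given by its name, has taken for a name from the list of things; names that differ only in an ending like _2 or _b are one class to them, and where a whole thing is asked for, a point or a joint stands for the part that bears it (a point fixed in the world has none). Each returns a list of dicts, best first, with "conf" (0 to 1); they miss things now and then, are a little off and sometimes report something else, mostly with a low value. They report only what shows in the picture. A call takes as long as a camera call. They do not tell look-alikes from the thing itself.
- spotter.search_frame(camera, thing): "uv" ([column, row] in pixels, amid what is visible of it).
- spotter.silhouettes(camera, thing): "region" (420x560 bool, what is visible of it) and "uv" ([column, row] in pixels, amid what is visible of it).
The state is a dict: "time_s": time; "joints": joint angles; "qd": joint speeds; "joint_torque": joint torques, N m; "tcp_pos": TCP position; "eef_rot": TCP orientation; "contact_force": force on the tool from outside, world axes, zero at the start; "moment": the same for the moment, N m; "gripper_width": finger opening in m.
Only numpy, scipy, OpenCV 4.12 (cv2) and the standard library are available. Lean on these libraries where they do the work, as an engineer would, in place of code of your own. Each camera call takes 0.05 s, during which the arm holds its last target.

### The job

The short display stand has to be cleared for a new line: take its one cake pack off the arm, lifting it over the turned-up end without wrenching the stand, and hang it on the long arm of the taller stand by the slot in its header. Slide it back along that arm until it is close up to the pack already hanging there (little or no gap), and leave both hanging freely. Keep both packs upright on the way and leave the cakes lying on the counter where they are.

Things in the scene. Friction and masses are not known exactly. Their poses are not given: they have to be found in the camera images.
- short_stand: Short counter stand, screwed down: base plate 125 x 80 x 6 mm, 25 mm square steel tube 178 mm tall, one wire arm with the pack to be moved on it. Origin: tube centre on the counter; z up; x outward along the arm. Arm: round 5 mm wire at y = 0, its centre line level at z = 170 mm from the tube's face (x = 12.5 mm) to x = 80 mm, then straight up the slope to the tip.
- short_tip (a point): Free end of the short stand's arm, the top of its turned-up end, which is the stop: at x = 96 mm, z = 182 mm in the stand's frame, 12 mm above the level wire. Axes as the stand's.
- tall_stand: Taller stand of the same make (tube 223 mm tall) with a longer arm; left or right of the short one, both arms pointing away from the robot. Origin: tube centre on the counter; z up; x outward along the arm. Arm: 5 mm wire at y = 0, its centre line level at z = 215 mm from the tube's face (x = 12.5 mm) to x = 120 mm, then straight up the slope to the tip. A second, equal pack hangs near the tube.
- tall_tip (a point): Free end of the tall stand's arm, the top of its turned-up end: at x = 136 mm, z = 227 mm in the stand's frame, 12 mm above the level wire. Axes as the stand's.
- pack_slot (a point): Middle of the hanging slot in the pack's white header (58 mm wide, 3 mm thick; its top edge is 15 mm above this point). z up, x through the slot along the arm. The slot is 34 mm wide (y) from 7 mm below to 5 mm above this point, with a 12 mm wide hump in the middle that reaches 9 mm above it. Hanging, the wire lies in the hump, its centre line 6.5 mm above this point.
- pack_box (a point): Centre of the box of the pack to be moved: stiff clear box of cake, 58 mm wide (y), 32 mm deep (x), 95 mm tall, 0.08 to 0.17 kg. The slot's middle is 64.5 mm above this point, the box's top face 47.5 mm above. It can be pinched from above across its 58 mm width near the top, 10 to 15 mm under the top face, with the header (32 mm high) and wire between the fingers.
- back_pack_slot (a point): Slot middle of the second, equal pack, which hangs near the tube of the tall stand and stays there. Two packs that touch on one arm have their slots 32 mm apart.
- wedge_center (a point): Centre of a closed clear cake-slice box, a wedge 130 mm long, 85 mm wide, 55 mm high, lying loose on the counter between the stands and beyond them; not to be disturbed.
- back_pack_box (a point): Centre of the box of that second pack, 64.5 mm below its slot.
- loaf_center (a point): Centre of a wrapped slice of fruit loaf 100 x 95 x 26 mm, lying loose and flat on the counter beyond the stands; not to be disturbed.
Not all that is in view belongs to the job. Leave any blue or turquoise look-alike of the part that bears back_pack_slot alone.

How it is judged:
By the outcome, as a careful person would: the job done as asked, in the order asked, and still so for the second after the job is handed in, with the robot touching nothing.
It also fails if it takes over 51 s, if anything falls off the work surface, if the arm or the gripper's body presses on something with over 40 N, if the wrist force passes 120 N, or if a joint passes its speed limit or range.

## Working session

There is one attempt and no reset: what is moved stays moved. The work goes in short steps, Python scripts to look and compute and a tool call to move; the robot and the scene stay as the last step left them, time stands still between calls to the robot, and variables do not carry over. Pictures are saved under pics/ and viewed, and the job is handed in when it is done.

Besides the shell and the picture viewer there is one more tool, called after "Call:" as name([rows], argument=value, ...), one row to a line, values as JSON. servo_tool: Moves the arm, as the interface text tells. Its arguments: {"type":"object","properties":{"steps":{"type":"array","items":{"type":"array","items":{"type":"array","items":{"type":"number"}}}},"jaw":{"type":"number"},"grip_force":{"type":"number"}},"required":["steps"]}

```bash
mkdir -p pics; ls; python3 - <<'E'
from plant import readout, vision, r, spotter
import cv2,json
print(readout.get_state(), r.nose_length)
for n in("side","top"):
    c=vision.capture(n); cv2.imwrite(f"pics/{n}0.png",c["img"][:,:,::-1])
    print(n,c["fx"],c["fy"],c["cx"],c["cy"],c["rvec"],c["tvec"])
    for t in["short_stand","short_tip","tall_stand","tall_tip","pack_slot","pack_box","back_pack_slot","back_pack_box","wedge_center","loaf_center"]:
        print(t,[( [round(float(x),1) for x in d["uv"]],round(d["conf"],2)) for d in spotter.search_frame(n,t)])
E
```

```text
pics
{'time_s': 0.0, 'joints': array([-4.76090809e+01,  2.05914251e+01,  6.31994985e-01, -1.92523783e-02,
       -7.01341079e+01, -1.65072889e+01]), 'qd': array([ 0.06531189,  0.04291095, -0.08089731, -0.03251731, -0.05862787,
       -0.01254498]), 'joint_torque': array([ 3.30801277e-04, -5.82726073e+01,  2.93056262e+01,  6.99755609e+00,
        6.77667311e-03, -1.99087417e-04]), 'tcp_pos': array([ 0.29444117, -0.60687913,  0.24261198]), 'eef_rot': array([-8.99907722e+01, -9.48254220e-02,  1.15877065e+02]), 'contact_force': array([-0.45545712,  0.31080584,  0.01733497]), 'moment': array([0.00305858, 0.02374683, 0.0440503 ]), 'gripper_width': 0.08743605804588932} 0.017
side 458.7044533573547 458.7044533573547 282.3103380969861 205.99274488757283 [ 0.37061557 -2.79273002  1.17505529] [0.54040958 0.17736838 0.85031258]
short_stand [([368.2, 182.9], 0.65)]
short_tip [([368.0, 184.1], 0.79), ([340.1, 319.8], 0.71), ([208.8, 326.9], 0.24)]
tall_stand [([343.5, 320.2], 0.65), ([230.9, 229.3], 0.24)]
tall_tip [([340.3, 318.3], 0.86)]
pack_slot [([356.2, 155.1], 0.97), ([366.3, 182.8], 0.41)]
[... 196 characters left out ...]
er [([231.6, 230.4], 0.75)]
loaf_center [([206.6, 327.1], 0.65)]
top 433.71675629576873 433.71675629576873 279.69903611433074 207.93858864770013 [ 2.18639208 -2.22784768  0.04460986] [0.04801663 0.53801249 1.00038129]
short_stand [([381.8, 254.6], 0.85), ([390.5, 242.2], 0.4)]
short_tip [([383.0, 256.9], 0.56)]
tall_stand [([223.5, 258.9], 0.58)]
tall_tip [([218.7, 261.7], 0.82)]
pack_slot [([391.5, 241.9], 0.63)]
pack_box [([391.7, 244.0], 0.71)]
back_pack_slot [([164.3, 247.5], 0.78), ([268.6, 266.7], 0.68), ([215.4, 255.2], 0.62)]
back_pack_box [([211.8, 253.0], 0.77), ([166.6, 247.8], 0.77), ([269.7, 263.4], 0.64)]
wedge_center [([283.8, 161.3], 0.78)]
loaf_center [([200.2, 166.7], 0.9)]
```

View pics/side0.png

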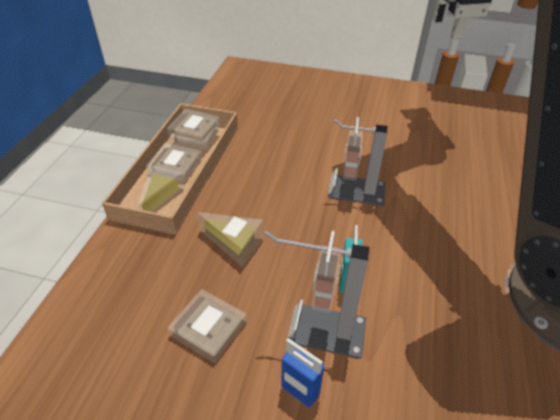

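View pics/top0.png

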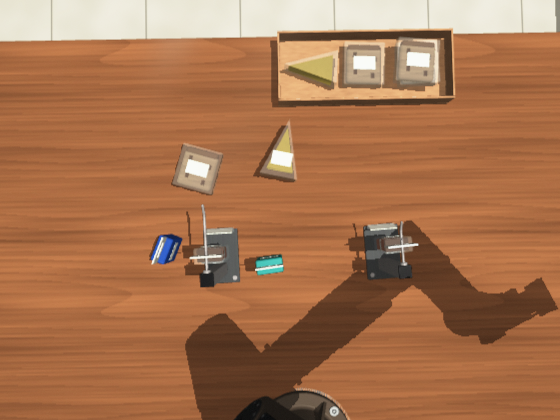

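```bash
python3 - <<'E'
import cv2
a=cv2.imread("pics/side0.png");b=cv2.imread("pics/top0.png")
def z(im,x0,y0,w,h,s,n): cv2.imwrite(n,cv2.resize(im[y0:y0+h,x0:x0+w],None,fx=s,fy=s,interpolation=cv2.INTER_CUBIC))
z(a,320,110,80,100,6,"pics/z1.png");z(a,255,220,130,140,4,"pics/z2.png")
z(b,340,210,90,80,6,"pics/z3.png");z(b,140,195,150,100,5,"pics/z4.png")
E
```

```text
(no output)
```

View pics/z1.png

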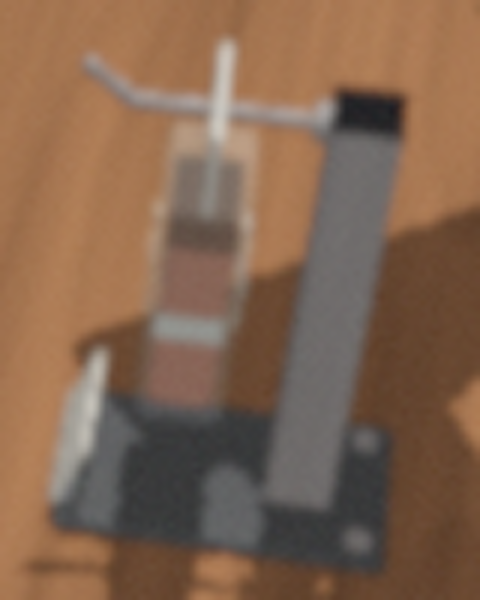

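View pics/z2.png

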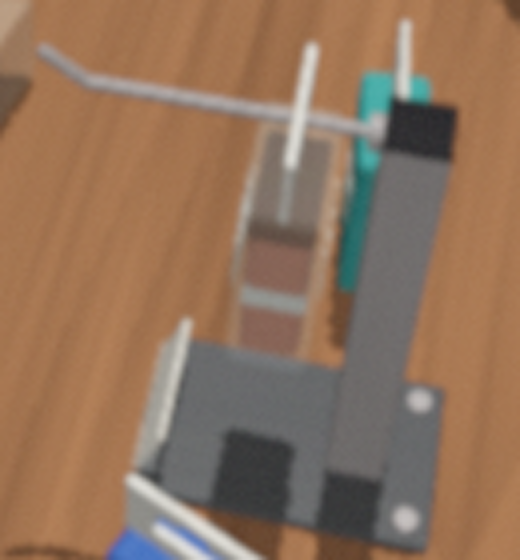

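View pics/z3.png

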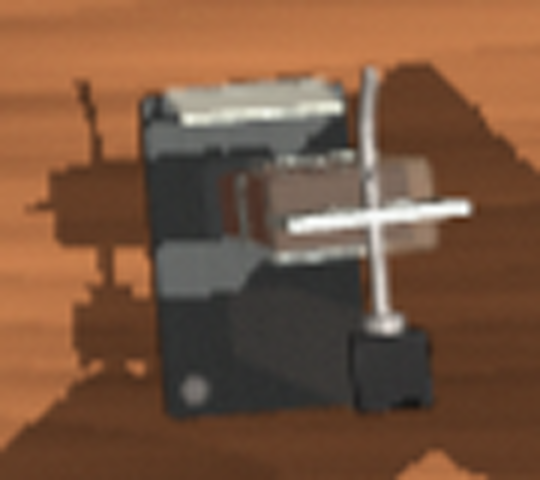

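View pics/z4.png

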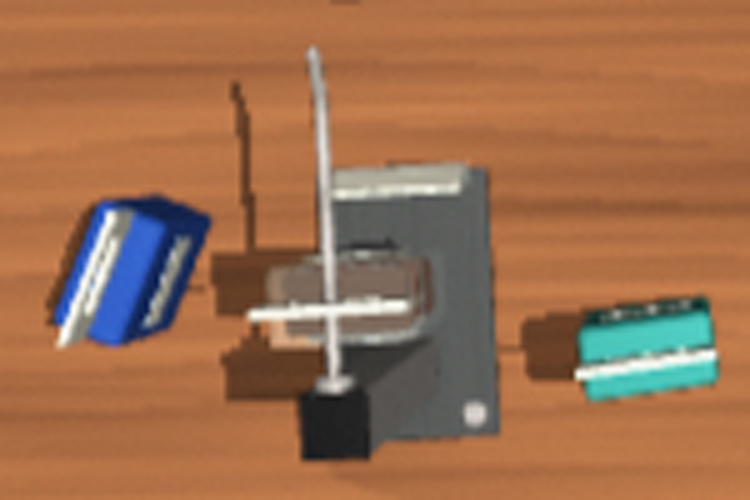

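```bash
cat > geo.py <<'E'
import numpy as np,cv2
from scipy.optimize import least_squares
C={"side":(458.70445,282.31034,205.99274,[0.37061557,-2.79273002,1.17505529],[0.54040958,0.17736838,0.85031258]),
"top":(433.71676,279.69904,207.93859,[2.18639208,-2.22784768,0.04460986],[0.04801663,0.53801249,1.00038129])}
def proj(c,P):
    f,cx,cy,rv,t=C[c];K=np.array([[f,0,cx],[0,f,cy],[0,0,1.]])
    return cv2.projectPoints(np.atleast_2d(np.float64(P)),np.array(rv),np.array(t),K,None)[0][:,0]
def stand(p,L): # local->world
    c,s=np.cos(p[2]),np.sin(p[2]);L=np.atleast_2d(L)
    return np.c_[p[0]+c*L[:,0]-s*L[:,1],p[1]+s*L[:,0]+c*L[:,1],L[:,2]]
def fit(obs,x0,extra=0):
    # obs: cam, local pt fn, uv
    def f(p):
        return np.concatenate([proj(c,stand(p,L))[0]-uv for c,L,uv in obs])
    s=least_squares(f,x0); return s.x,s.fun.reshape(-1,2)
def tri(uvs):
    def f(P): return np.concatenate([proj(c,P)[0]-uv for c,uv in uvs])
    s=least_squares(f,[.6,0,.1]); return s.x,s.fun
E
python3 - <<'E'
from geo import *
np.set_printoptions(precision=4,suppress=True)
m=lambda x,z:[x,0,z]
S=[("side",m(.096,.182),(335,120)),("side",m(.080,.170),(341.7,126.5)),("side",m(.0125,.170),(375,129.7)),
("top",m(.096,.182),(401.7,222)),("top",m(.0125,.170),(403.8,264.5))]
T=[("side",m(.136,.227),(265.5,232)),("side",m(.12,.215),(277.5,240)),("side",m(.0125,.215),(351.3,252)),
("top",m(.136,.227),(202.4,205.4)),("top",m(.0125,.215),(207,272))]
ps,e=fit(S,[.6,-.2,0]);print(ps,np.degrees(ps[2]),"\n",e)
pt,e=fit(T,[.6,.2,0]);print(pt,np.degrees(pt[2]),"\n",e)
np.save("fits.npy",[ps,pt])
# pack x on arms: header top-edge ends at z=.1785 (short), .2235
for p,z,ends in((ps,.1785,[(388,247.3),(418.3,244.7)]),(pt,.2235,[(189.6,258.2),(222.4,255.6)])):
    def f(q): # x, y, yaw rel
        L=[[q[0]+np.sin(q[2])*s*-.029*-1*-1, q[1]+.029*s*np.cos(q[2]),z] for s in(1,-1)]
        return (proj("top",stand(p,L))-np.array(ends)).ravel()
    s=least_squares(f,[.04,0,0]);print("pack x,y,yaw",s.x,s.fun)
# side header: top centre
print(proj("side",stand(ps,[[x,0,.1785] for x in(.03,.04,.05,.06)])))
for uvs in([("side",(348,263-20)),("top",(268,269))],):print(tri(uvs))
E
```

```text
[ 0.4053 -0.2014  0.0695] 3.982454206422938 
 [[-0.2247 -0.3164]
 [ 0.2292 -1.0274]
 [-0.2891 -0.3538]
 [-0.5801  0.1867]
 [-0.2562  0.3563]]
[0.4022 0.1752 0.0476] 2.7298637301859916 
 [[ 0.4877 -0.2225]
 [-0.6815 -0.8485]
 [-0.4992 -0.3153]
 [-0.8442  0.3516]
 [-0.2581  0.8886]]
pack x,y,yaw [ 0.0498 -0.0004 -0.0037] [ 0.2466 -0.023  -0.2469  0.0236]
pack x,y,yaw [ 0.0424 -0.0019  0.0122] [ 0.526  -0.0377 -0.5266  0.039 ]
[[366.7357 124.8801]
 [361.833  124.3055]
 [356.9435 123.7325]
 [352.0671 123.161 ]]
(array([0.4177, 0.0665, 0.1109]), array([ 3.6871,  0.1411, -0.6289, -4.3812]))
```

```bash
cat > h.py <<'E'
from geo import *
from scipy.spatial.transform import Rotation as R
np.set_printoptions(precision=4,suppress=True)
from plant import readout, vision, r, spotter
def to(P,yaw):
    s=readout.get_state();A=R.from_euler('xyz',s["eef_rot"],degrees=True)
    B=R.from_euler('xyz',[-90,0,yaw],degrees=True)
    print("t",round(s["time_s"],2),"tcp",s["tcp_pos"],s["eef_rot"],"F",s["contact_force"],"w",s["gripper_width"])
    print("turn",(A.inv()*B).as_rotvec(),"shift old axes",A.inv().apply(np.array(P)-s["tcp_pos"]),"new axes",B.inv().apply(np.array(P)-s["tcp_pos"]))
E
python3 - <<'E'
from h import *
to([.455,-.198,.26],94)
to([.455,-.198,.26],94)
E
```

```text
t 1.1 tcp [ 0.2946 -0.6073  0.2436] [-89.9989  -0.0021 115.8853] F [-0.3688  0.1243 -0.1678] w 0.08768368532035484
turn [-0.     0.382  0.   ] shift old axes [ 0.2982 -0.0164 -0.3229] new axes [ 0.3971 -0.0164 -0.1885]
t 1.1 tcp [ 0.2946 -0.6073  0.2436] [-89.9989  -0.0021 115.8853] F [-0.3688  0.1243 -0.1678] w 0.08768368532035484
turn [-0.     0.382  0.   ] shift old axes [ 0.2982 -0.0164 -0.3229] new axes [ 0.3971 -0.0164 -0.1885]
```

Call:
servo_tool([
  [[0,-0.005,0,0,0.1273,0],[0,-0.006,0,0,0.1273,0],[0,-0.006,0,0,0.1273,0],[0.036,0,-0.017,0,0,0],[0.036,0,-0.017,0,0,0],[0.036,0,-0.017,0,0,0],[0.036,0,-0.017,0,0,0],[0.036,0,-0.017,0,0,0],[0.036,0,-0.017,0,0,0],[0.036,0,-0.017,0,0,0],[0.036,0,-0.017,0,0,0],[0.036,0,-0.017,0,0,0],[0.036,0,-0.017,0,0,0],[0.036,0,-0.017,0,0,0],[0,0,0,0,0,0],[0,0,0,0,0,0]],
])

```text
time_s: 2.7
tcp_pos: [0.4539, -0.1984, 0.2608]
eef_rot: [-90.0, 0.0, 94.1]
contact_force: [-0.4, 0.2, -0.4]
gripper_width: 0.0875
```

```bash
python3 - <<'E'
from h import *
to([.455,-.198,.1345],94)
for n in("side","top"):
    c=vision.capture(n); cv2.imwrite(f"pics/{n}1.png",c["img"][:,:,::-1])
    im=c["img"][60:260,260:480] if n=="side" else c["img"][140:340,280:500]
    cv2.imwrite(f"pics/{n}1z.png",cv2.resize(im[:,:,::-1],None,fx=3,fy=3))
E
```

```text
t 2.7 tcp [ 0.4539 -0.1984  0.2608] [-90.0214   0.0064  94.1461] F [-0.4228  0.1928 -0.4315] w 0.08753553581500428
turn [ 0.0004  0.0026 -0.0001] shift old axes [ 0.0003  0.1263 -0.0011] new axes [ 0.0003  0.1263 -0.0011]
```

View pics/side1z.png

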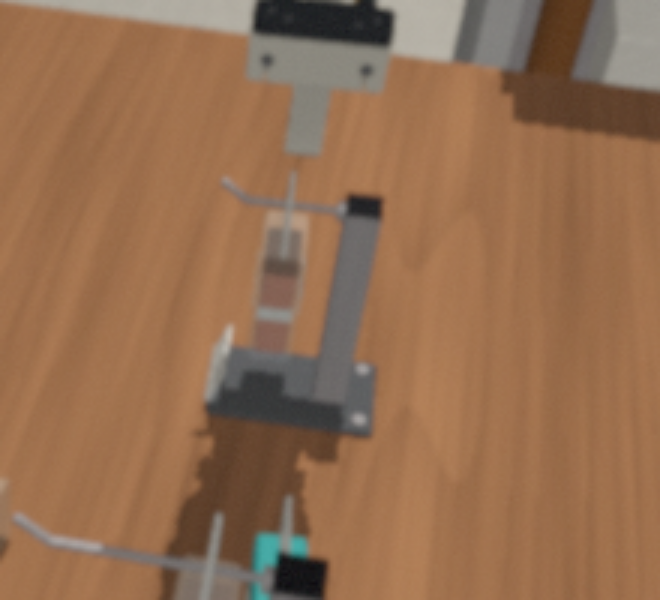

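View pics/top1z.png

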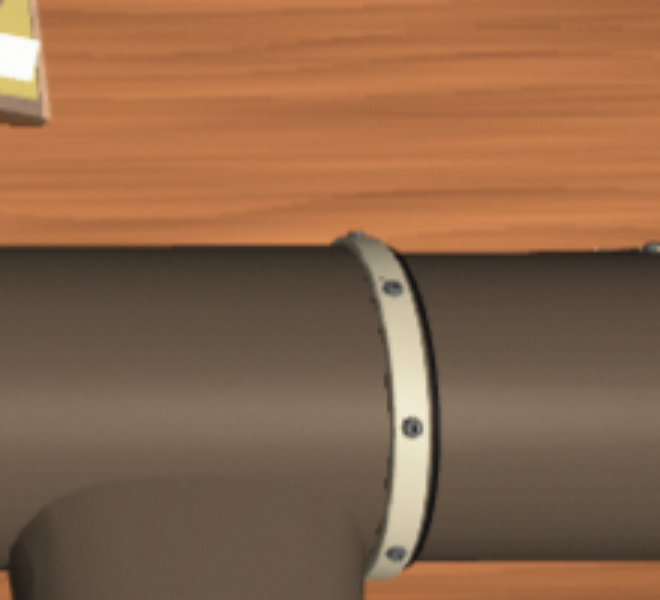

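```bash
python3 - <<'E'
from geo import *
for d in (.044,.055,.065): print(d,proj("side",[.4539-.0698*d,-.1984+d,.2438]))
print(proj("side",[.4539-.0698*.065-.0097,-.1984+.065-.0007,.2438]),proj("side",[.4539-.0698*.065+.0097,-.1984+.065+.0007,.2438]))
E
```

```text
0.044 [[360.26783618 107.7271965 ]]
0.055 [[359.86289308 110.88686394]]
0.065 [[359.48836001 113.8092497 ]]
[[364.75946281 114.40487243]] [[354.23224085 113.21532009]]
```

Call:
servo_tool([
  [[0,0.03,-0.001,0,0.0026,0],[0,0.03,0,0,0,0],[0,0.025,0,0,0,0],[0,0.02,0,0,0,0],[0,0.01,0,0,0,0],[0,0.007,0,0,0,0],[0,0.004,0,0,0,0],[0,0,0,0,0,0],[0,0,0,0,0,0]],
])

```text
time_s: 3.7
tcp_pos: [0.455, -0.1993, 0.1353]
eef_rot: [-90.1, 0.0, 93.9]
contact_force: [-0.1, -0.5, 0.5]
gripper_width: 0.0874
```

```bash
python3 - <<'E'
from h import *
to([.455,-.198,.1345],94)
for n in("side",):
    c=vision.capture(n); cv2.imwrite(f"pics/{n}2.png",c["img"][:,:,::-1])
    im=c["img"][70:220,300:420]
    cv2.imwrite(f"pics/{n}2z.png",cv2.resize(im[:,:,::-1],None,fx=4,fy=4,interpolation=2))
E
```

```text
t 3.7 tcp [ 0.455  -0.1993  0.1353] [-90.0664   0.0155  93.8563] F [-0.1397 -0.5035  0.5429] w 0.08737989643728951
turn [ 0.0012 -0.0025 -0.0003] shift old axes [ 0.0012  0.0008 -0.0001] new axes [ 0.0012  0.0008 -0.0001]
```

View pics/side2z.png

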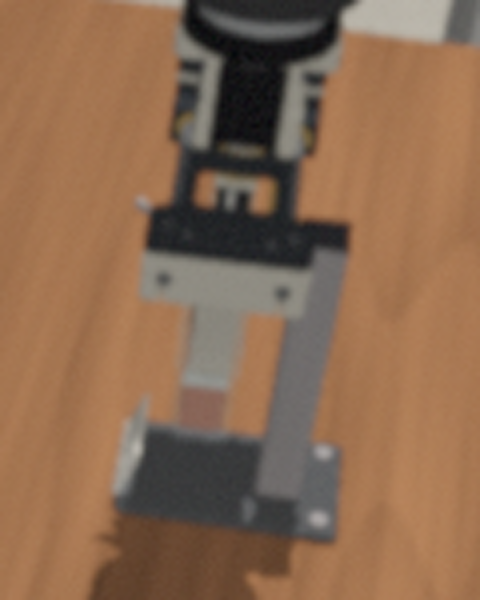

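Call:
servo_tool([
  [[0.001,0.0005,0,0,0,0],[0,0,0,0,0,0],[0,0,0,0,0,0],[0,0,0,0,0,0],[0,0,0,0,0,0],[0,0,0,0,0,0],[0,0,0,0,0,0],[0,0,0,0,0,0]],
], jaw=255, grip_force=20)

```text
time_s: 4.55
tcp_pos: [0.4544, -0.198, 0.134]
eef_rot: [-90.0, -0.0, 93.9]
contact_force: [-0.5, 1.1, -0.4]
gripper_width: 0.0581
```

Call:
servo_tool([
  [[0,-0.002,0,0,0,0],[0,-0.002,0,0,0,0],[0,-0.002,0,0,0,0],[0,0,0,0,0,0],[0,0,0,0,0,0]],
])

```text
time_s: 5.05
tcp_pos: [0.4545, -0.1981, 0.1401]
eef_rot: [-90.0, -0.0, 93.9]
contact_force: [-0.2, 0.5, -1.4]
gripper_width: 0.0578
```

```bash
python3 - <<'E'
from h import *
to([.455,-.198,.1345],94)
print(readout.get_state()["moment"])
for n in("side",):
    c=vision.capture(n); cv2.imwrite(f"pics/{n}3.png",c["img"][:,:,::-1])
    im=c["img"][70:220,300:420]
    cv2.imwrite(f"pics/{n}3z.png",cv2.resize(im[:,:,::-1],None,fx=4,fy=4,interpolation=2))
E
```

```text
t 5.05 tcp [ 0.4545 -0.1981  0.1401] [-90.0099  -0.0013  93.8516] F [-0.2016  0.53   -1.3851] w 0.05779696398575198
turn [ 0.0002 -0.0026  0.    ] shift old axes [ 0.0001  0.0056 -0.0005] new axes [ 0.0001  0.0056 -0.0005]
[-0.0133  0.0125 -0.0181]
```

View pics/side3z.png

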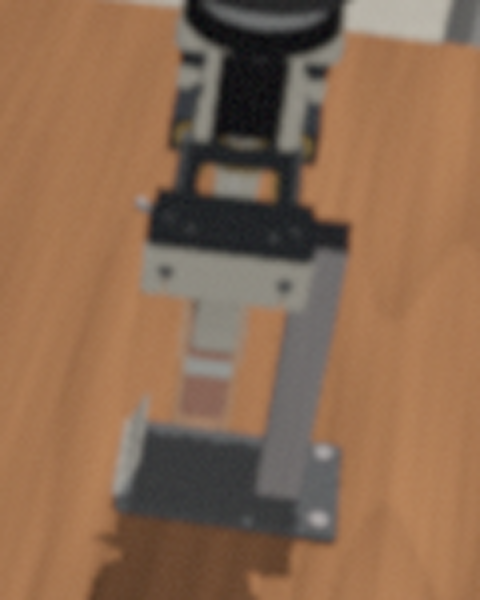

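Call:
servo_tool([
  [[0,0,-0.005,0,0,0],[0,0,-0.005,0,0,0],[0,0,-0.005,0,0,0],[0,0,-0.005,0,0,0],[0,0,-0.005,0,0,0],[0,0,-0.003,0,0,0],[0,0,0,0,0,0]],
])

```text
time_s: 5.8
tcp_pos: [0.4828, -0.1962, 0.1399]
eef_rot: [-90.0, 0.0, 93.9]
contact_force: [-0.2, 0.1, -2.2]
gripper_width: 0.0577
```

Call:
servo_tool([
  [[0,-0.002,-0.003,0,0,0],[0,-0.00225,-0.003,0,0,0],[0,-0.00225,-0.003,0,0,0],[0,0,0,0,0,0]],
])

```text
time_s: 6.2
tcp_pos: [0.4921, -0.1956, 0.1471]
eef_rot: [-90.1, 0.0, 93.9]
contact_force: [-0.6, 0.1, -1.3]
gripper_width: 0.0583
```

Forces are quiet; I'm continuing up the slope and off the end.

Call:
servo_tool([
  [[0,-0.00225,-0.003,0,0,0],[0,-0.00225,-0.003,0,0,0],[0,-0.00225,-0.003,0,0,0],[0,-0.0005,-0.003,0,0,0],[0,0,-0.004,0,0,0],[0,0,0,0,0,0]],
])

```text
time_s: 6.8
tcp_pos: [0.5079, -0.1945, 0.1537]
eef_rot: [-90.0, 0.0, 93.9]
contact_force: [-0.3, 0.4, -0.5]
gripper_width: 0.058
```

```bash
python3 - <<'E'
from h import *
to([.455,-.198,.1345],94)
for n in("side",):
    c=vision.capture(n); cv2.imwrite(f"pics/{n}4.png",c["img"][:,:,::-1])
    im=c["img"][60:210,280:400]
    cv2.imwrite(f"pics/{n}4z.png",cv2.resize(im[:,:,::-1],None,fx=4,fy=4,interpolation=2))
E
```

```text
t 6.8 tcp [ 0.5079 -0.1945  0.1537] [-90.0076   0.0057  93.8671] F [-0.2626  0.3699 -0.4757] w 0.05795547026415233
turn [ 0.0001 -0.0023 -0.0001] shift old axes [0.0001 0.0192 0.0531] new axes [0.0002 0.0192 0.0531]
```

View pics/side4z.png

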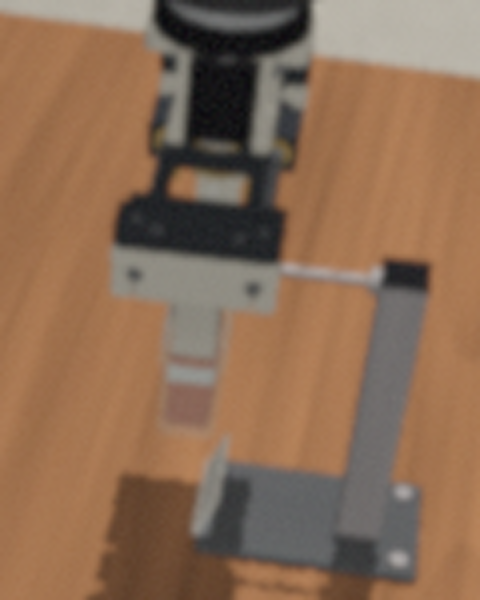

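Call:
servo_tool([
  [[0,0,-0.006,0,0,0],[0,0,-0.01,0,0,0],[0,0,-0.015,0,0,0],[0,-0.01,-0.01,0,0,0],[0,-0.015,-0.005,0,0,0],[0,-0.015,0,0,0,0],[0,-0.01,0,0,0,0],[0,0,0,0,0,0]],
])

```text
time_s: 7.65
tcp_pos: [0.5547, -0.1915, 0.2051]
eef_rot: [-90.1, 0.0, 93.9]
contact_force: [0.4, -0.2, -1.4]
gripper_width: 0.0582
```

```bash
python3 - <<'E'
from h import *
ps,pt=np.load("fits.npy")
print("TCP rel slot at grasp", stand(-np.array([0,0,ps[2]]),[[.4545-ps[0],-.1981-ps[1],0]])-[[.0498,-.0004,0]])
P=stand(pt,[[.168,0,0]])[0];P[2]=.2;print(P)
to(P,90+np.degrees(pt[2]))
E
```

```text
TCP rel slot at grasp [[-0.0005  0.0002  0.    ]]
[0.57   0.1832 0.2   ]
t 7.65 tcp [ 0.5547 -0.1915  0.2051] [-90.1392   0.032   93.8717] F [ 0.3832 -0.2021 -1.3556] w 0.05815841234977741
turn [ 0.0024  0.0199 -0.0005] shift old axes [ 0.3728  0.005  -0.0406] new axes [ 0.3736  0.0051 -0.0331]
```

Call:
servo_tool([
  [[0.01,0,-0.0025,0,0.0199,0],[0.02,0,-0.0025,0,0,0],[0.03,0,-0.0025,0,0,0],[0.035,0,-0.0025,0,0,0],[0.035,0,-0.0025,0,0,0],[0.035,0,-0.0025,0,0,0],[0.035,0,-0.0025,0,0,0],[0.035,0,-0.0025,0,0,0],[0.035,0,-0.0025,0,0,0],[0.035,0,-0.0025,0,0,0],[0.03,0,-0.0025,0,0,0],[0.02,0,-0.0025,0,0,0],[0.013,0,-0.0025,0,0,0],[0.0054,0.005,-0.0006,0,0,0],[0,0.003,0,0,0,0],[0,0,0,0,0,0],[0,0,0,0,0,0]],
])

```text
time_s: 9.35
tcp_pos: [0.5684, 0.1821, 0.1957]
eef_rot: [-90.0, 0.0, 92.7]
contact_force: [-0.2, -0.2, -1.7]
gripper_width: 0.0581
```

```bash
python3 - <<'E'
from h import *
ps,pt=np.load("fits.npy")
P=stand(pt,[[.168,0,0]])[0];P[2]=.1972
to(P,90+np.degrees(pt[2]))
for n in("side","top"):
    c=vision.capture(n); cv2.imwrite(f"pics/{n}5.png",c["img"][:,:,::-1])
    print(n,[(d["uv"],d["conf"]) for d in spotter.search_frame(n,"tall_tip")][:2])
im=cv2.imread("pics/side5.png")[150:350,210:400];cv2.imwrite("pics/side5z.png",cv2.resize(im,None,fx=3,fy=3,interpolation=2))
E
```

```text
t 9.35 tcp [0.5684 0.1821 0.1957] [-89.9797   0.0149  92.6547] F [-0.2299 -0.1872 -1.734 ] w 0.058117292123709245
turn [-0.0004 -0.0013 -0.0003] shift old axes [ 0.001  -0.0015 -0.0017] new axes [ 0.001  -0.0015 -0.0017]
side [([339.8, 320.7], 0.88), ([247.9, 275.5], 0.37)]
top [([219.1, 261.5], 0.78)]
```

View pics/side5z.png

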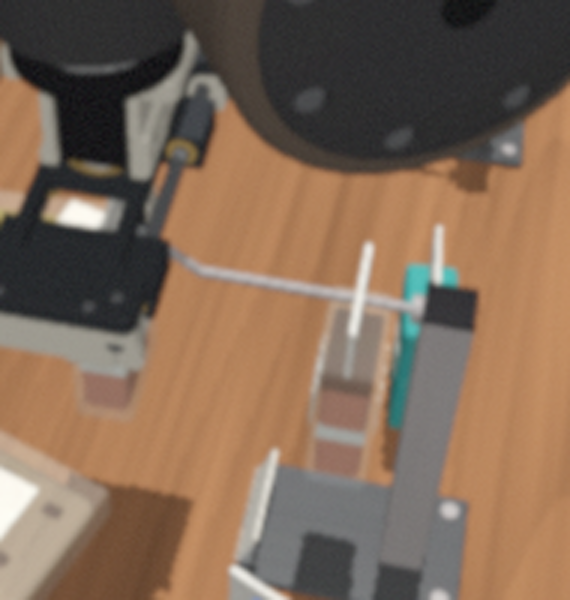

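View pics/top5.png

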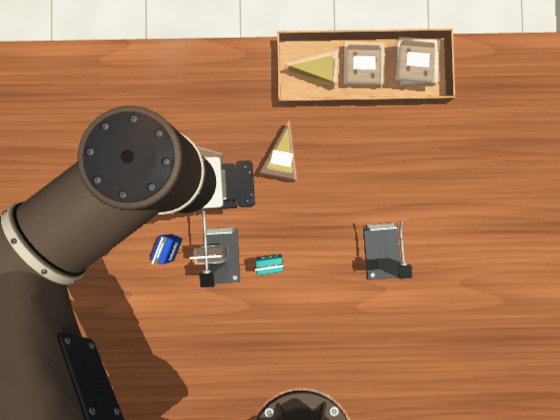

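Call:
servo_tool([
  [[0.001,-0.0015,0,0,0,0],[0,0,0.006,0,0,0],[0,0,0.006,0,0,0],[0,0,0.006,0,0,0],[0,0,0.005,0,0,0],[0,0,0.003,0,0,0],[0,0,0,0,0,0]],
])

```text
time_s: 10.25
tcp_pos: [0.542, 0.183, 0.1975]
eef_rot: [-90.0, -0.0, 92.7]
contact_force: [-0.1, 0.6, -2.0]
gripper_width: 0.0583
```

```bash
python3 - <<'E'
from h import *
ps,pt=np.load("fits.npy")
P=stand(pt,[[.140,0,0]])[0];P[2]=.1972
to(P,90+np.degrees(pt[2]))
c=vision.capture("side"); cv2.imwrite("pics/side6.png",c["img"][:,:,::-1])
im=cv2.imread("pics/side6.png")[180:320,220:380];cv2.imwrite("pics/side6z.png",cv2.resize(im,None,fx=4,fy=4,interpolation=2))
E
```

```text
t 10.25 tcp [0.542  0.183  0.1975] [-90.0118  -0.0087  92.7394] F [-0.0604  0.5518 -2.0192] w 0.05834413270350573
turn [0.0002 0.0002 0.0002] shift old axes [-0.0011  0.0003  0.    ] new axes [-0.0011  0.0003  0.    ]
```

View pics/side6z.png

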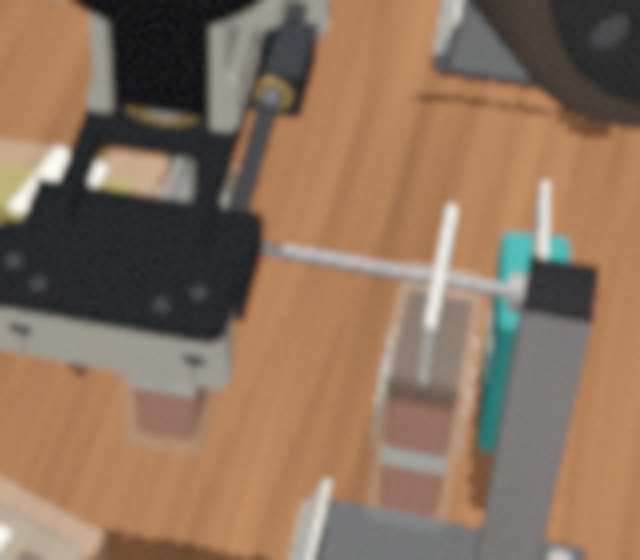

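Call:
servo_tool([
  [[-0.0008,0,0.002,0,0,0],[0,0,0.002,0,0,0],[0,0.00225,0.003,0,0,0],[0,0,0,0,0,0]],
])

```text
time_s: 10.7
tcp_pos: [0.5349, 0.1816, 0.1947]
eef_rot: [-90.0, 0.0, 92.7]
contact_force: [0.8, 0.2, -2.0]
gripper_width: 0.0579
```

Call:
servo_tool([
  [[0,0.00225,0.003,0,0,0],[0,0.00225,0.003,0,0,0],[0,0.00225,0.003,0,0,0],[0,0,0,0,0,0]],
])

```text
time_s: 11.1
tcp_pos: [0.5258, 0.1812, 0.1879]
eef_rot: [-90.0, 0.0, 92.7]
contact_force: [-0.1, -0.4, -1.4]
gripper_width: 0.0578
```

Call:
servo_tool([
  [[0,0.00225,0.003,0,0,0],[0,0.0005,0.003,0,0,0],[0,0,0.003,0,0,0],[0,0,0,0,0,0]],
])

```text
time_s: 11.5
tcp_pos: [0.5171, 0.1809, 0.1857]
eef_rot: [-90.0, -0.0, 92.7]
contact_force: [-0.4, -0.3, -2.0]
gripper_width: 0.058
```

```bash
python3 - <<'E'
from h import *
ps,pt=np.load("fits.npy")
P=stand(pt,[[.0750,0,0]])[0];P[2]=.185
to(P,90+np.degrees(pt[2]))
c=vision.capture("side"); cv2.imwrite("pics/side7.png",c["img"][:,:,::-1])
im=cv2.imread("pics/side7.png")[180:320,220:380];cv2.imwrite("pics/side7z.png",cv2.resize(im,None,fx=4,fy=4,interpolation=2))
E
```

```text
t 11.5 tcp [0.5171 0.1809 0.1857] [-90.0027  -0.0051  92.7267] F [-0.3987 -0.3099 -2.03  ] w 0.057957615262508554
turn [ 0.     -0.0001  0.0001] shift old axes [-0.0002  0.0007  0.0401] new axes [-0.0002  0.0007  0.0401]
```

View pics/side7z.png

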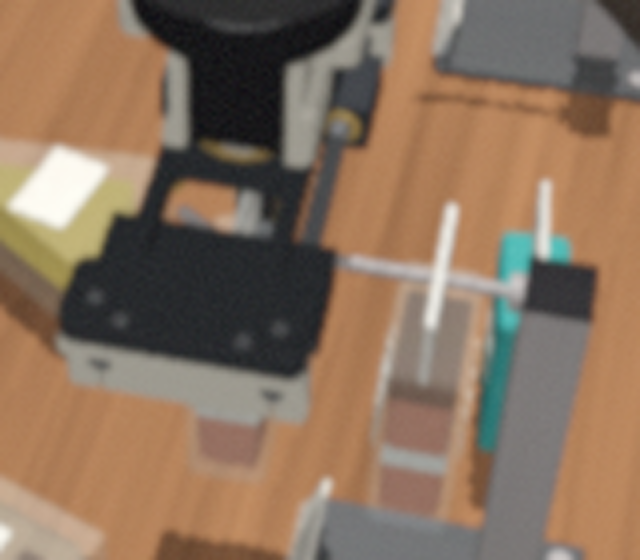

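Call:
servo_tool([
  [[0,0.0005,0.004,0,0,0],[0,0,0.006,0,0,0],[0,0,0.006,0,0,0],[0,0,0.006,0,0,0],[0,0,0.006,0,0,0],[0,0,0.004,0,0,0],[0,0,0.002,0,0,0],[0,0,0,0,0,0],[0,0,0,0,0,0]],
])

```text
time_s: 12.45
tcp_pos: [0.4836, 0.1794, 0.1851]
eef_rot: [-90.0, -0.0, 92.7]
contact_force: [-0.2, -0.1, -1.6]
gripper_width: 0.0582
```

```bash
python3 - <<'E'
from h import *
ps,pt=np.load("fits.npy")
P=stand(pt,[[.0750,0,0]])[0];P[2]=.185
to(P,90+np.degrees(pt[2]))
c=vision.capture("side"); cv2.imwrite("pics/side8.png",c["img"][:,:,::-1])
im=cv2.imread("pics/side8.png")[200:320,250:390];cv2.imwrite("pics/side8z.png",cv2.resize(im,None,fx=5,fy=5,interpolation=2))
E
```

```text
t 12.45 tcp [0.4836 0.1794 0.1851] [-90.0109  -0.001   92.7243] F [-0.2224 -0.065  -1.5872] w 0.05815444787472637
turn [ 0.0002 -0.0001  0.    ] shift old axes [-0.0003  0.0001  0.0066] new axes [-0.0003  0.0001  0.0066]
```

View pics/side8z.png

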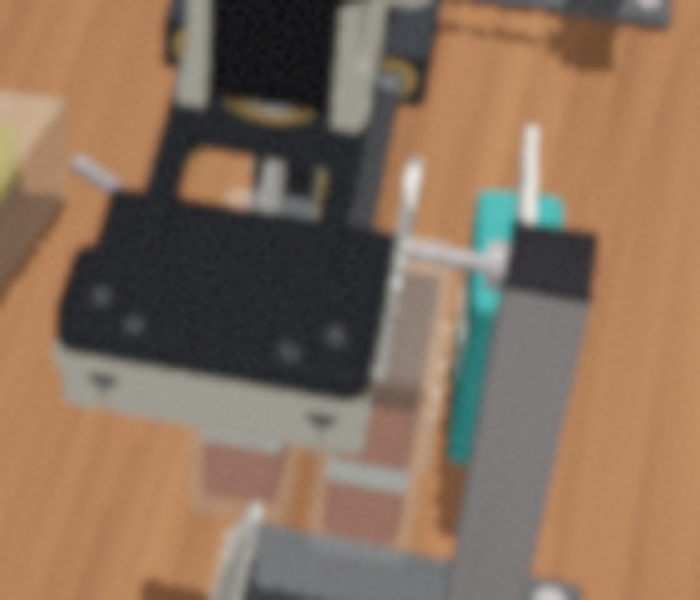

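```bash
python3 - <<'E'
from geo import *
np.set_printoptions(precision=1,suppress=True)
ps,pt=np.load("fits.npy")
for x in(.036,.0424):
    print(x,proj("side",stand(pt,[[x,-.029,.2235],[x,.029,.2235],[x,.029,.1915],[x,.029,.1915]])).tolist())
im=cv2.imread("pics/side0.png")
def box(im,x,dz,col,s,ox,oy):
    L=[[x+a,b,z+dz] for a in(-.016,.016) for b in(-.029,.029) for z in(.0965,.1915)]
    q=(proj("side",stand(pt,L))-[ox-.5,oy-.5])*s
    for i in range(8):
        for k in(1,2,4):
            if i<i^k: cv2.line(im,tuple(int(v) for v in q[i]),tuple(int(v) for v in q[i^k]),col,1)
    H=[[x,b,z+dz] for b,z in((-.029,.1915),(-.029,.2235),(.029,.2235),(.029,.1915))]
    q=(proj("side",stand(pt,H))-[ox-.5,oy-.5])*s
    cv2.polylines(im,[q.astype(int)],True,col,1)
for f,o in(("side0",[(.0424,0,(0,255,0))]),("side8",[(.0424,0,(0,255,0)),(.0821,.006,(0,0,255))])):
    im=cv2.imread(f"pics/{f}.png")[210:330,270:370];im=cv2.resize(im,None,fx=5,fy=5,interpolation=2)
    for x,dz,c in o: box(im,x,dz,c,5,270,210)
    cv2.imwrite(f"pics/{f}ov.png",im)
E
```

```text
0.036 [[337.4605730047225, 230.21303813700143], [332.1386972941401, 260.72979858907325], [330.1535463902644, 274.96200947821336], [330.1535463902644, 274.96200947821336]]
0.0424 [[333.0961868764492, 229.49969638686682], [327.50016744559326, 259.9264007328228], [325.67745805142954, 274.1664565202335], [325.67745805142954, 274.1664565202335]]
```

View pics/side0ov.png

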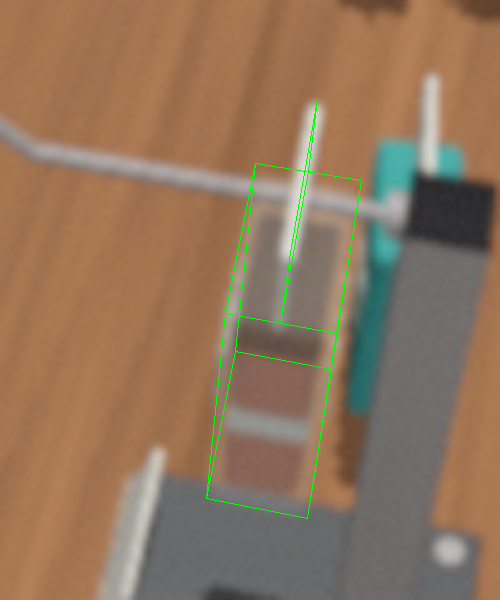

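View pics/side8ov.png

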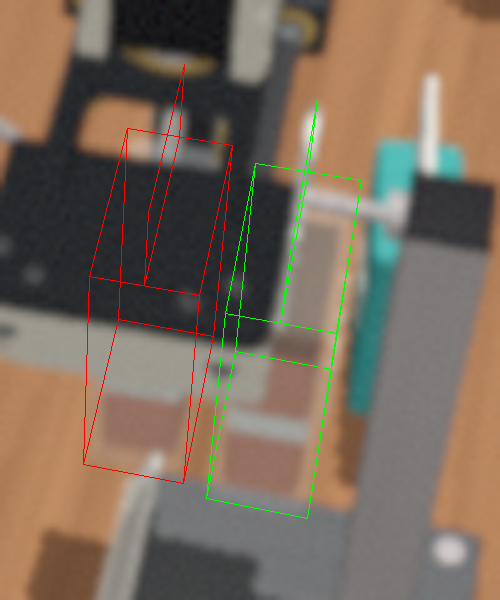

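Call:
servo_tool([
  [[0,0,0.002,0,0,0],[0,0,0.002,0,0,0],[0,0,0.0015,0,0,0],[0,0,0,0,0,0],[0,0,0,0,0,0]],
])

```text
time_s: 13.0
tcp_pos: [0.478, 0.1791, 0.1851]
eef_rot: [-90.0, -0.0, 92.7]
contact_force: [-0.0, -0.0, -1.2]
gripper_width: 0.0579
```

```bash
python3 - <<'E'
from h import *
ps,pt=np.load("fits.npy")
P=stand(pt,[[.0740,0,0]])[0];P[2]=.1792
to(P,90+np.degrees(pt[2]))
c=vision.capture("side"); cv2.imwrite("pics/side9.png",c["img"][:,:,::-1])
im=cv2.imread("pics/side9.png")[260:320,270:350];cv2.imwrite("pics/side9z.png",cv2.resize(im,None,fx=9,fy=9,interpolation=2))
E
```

```text
t 13.0 tcp [0.478  0.1791 0.1851] [-90.0032  -0.0012  92.7241] F [-0.0422 -0.0475 -1.2453] w 0.05791449110746325
turn [ 0.0001 -0.0001  0.    ] shift old axes [-0.0003  0.0059  0.0019] new axes [-0.0003  0.0059  0.0019]
```

View pics/side9z.png

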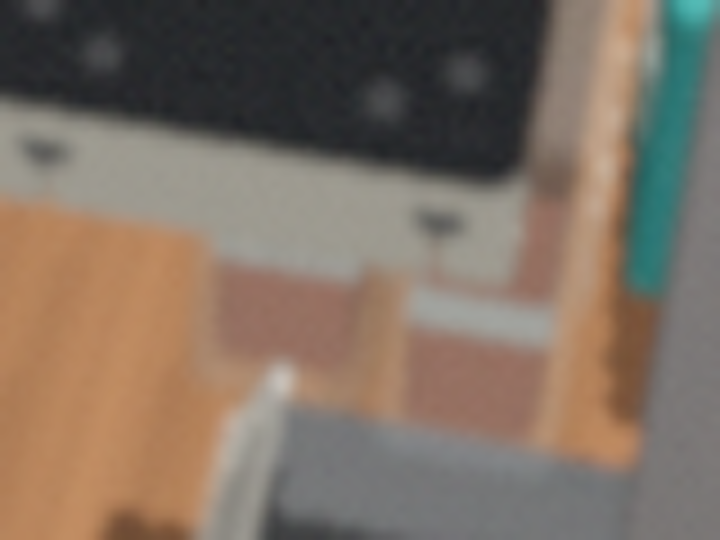

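Call:
servo_tool([
  [[0,0,0.001,0,0,0],[0,0,0.001,0,0,0],[0,0.002,0,0,0,0],[0,0.002,0,0,0,0],[0,0.0015,0,0,0,0],[0,0,0,0,0,0],[0,0,0,0,0,0]],
])

```text
time_s: 13.75
tcp_pos: [0.476, 0.1789, 0.1795]
eef_rot: [-90.0, 0.0, 92.7]
contact_force: [0.5, 0.5, -1.7]
gripper_width: 0.0579
```

```bash
python3 - <<'E'
from h import *
ps,pt=np.load("fits.npy")
P=stand(pt,[[.0740,0,0]])[0];P[2]=.1792
to(P,90+np.degrees(pt[2]))
c=vision.capture("side"); cv2.imwrite("pics/side10.png",c["img"][:,:,::-1])
im=cv2.imread("pics/side10.png")[260:320,270:350];cv2.imwrite("pics/side10z.png",cv2.resize(im,None,fx=9,fy=9,interpolation=2))
E
```

```text
t 13.75 tcp [0.476  0.1789 0.1795] [-89.9937   0.0054  92.7164] F [ 0.4798  0.472  -1.6711] w 0.05785478190069296
turn [-0.0001 -0.0002 -0.0001] shift old axes [-0.0002  0.0003 -0.0001] new axes [-0.0002  0.0003 -0.0001]
```

View pics/side10z.png

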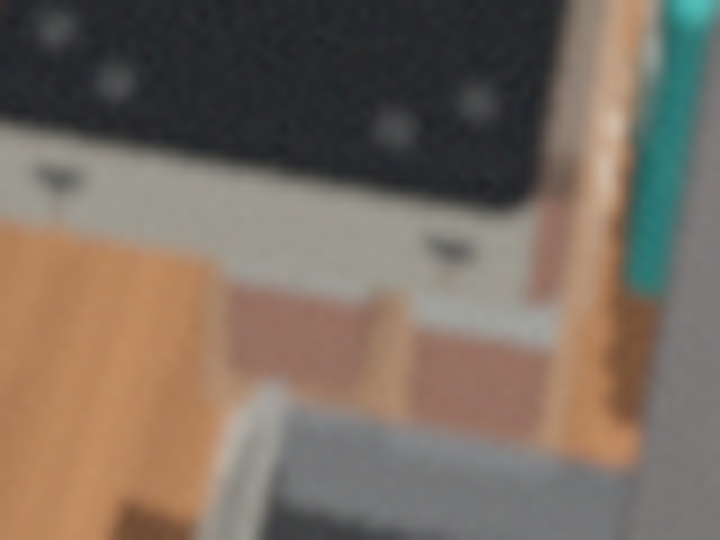

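```bash
python3 - <<'E'
from geo import *
np.set_printoptions(precision=2,suppress=True)
ps,pt=np.load("fits.npy")
for z in(.11,.125):
  q=proj("side",stand(pt,[[x,.027,z] for x in(.0424,.0744,.0764)]));print(q,np.diff(q,axis=0))
a=cv2.imread("pics/side0.png").astype(np.float32)
# track back pack strip (u 315-333, v 293-304): label+cake visible in 0,8,9,10
for n in(8,9,10):
    b=cv2.imread(f"pics/side{n}.png").astype(np.float32)
    t=a[292:306,314:336];R=b[288:310,308:342]
    t=cv2.resize(t,None,fx=8,fy=8,interpolation=2);R=cv2.resize(R,None,fx=8,fy=8,interpolation=2)
    m=cv2.matchTemplate(R,t,cv2.TM_CCOEFF_NORMED);_,v,_,l=cv2.minMaxLoc(m);print(n,v,l[0]/8-6,l[1]/8-4)
E
```

```text
[[321.75 305.28]
 [301.4  301.46]
 [300.13 301.23]] [[-20.35  -3.82]
 [ -1.26  -0.24]]
[[322.46 299.75]
 [301.8  295.91]
 [300.52 295.67]] [[-20.66  -3.84]
 [ -1.28  -0.24]]
8 0.9969781041145325 0.0 0.0
9 0.9957863092422485 0.0 0.0
10 0.9699044227600098 0.5 0.0
```

Call:
servo_tool([
  [[0,0,0,0,0,0],[0,0,0,0,0,0],[0,0,0,0,0,0],[0,0,0,0,0,0],[0,0,0,0,0,0],[0,0,0,0,0,0],[0,0,0,0,0,0],[0,0,0,0,0,0]],
], jaw=0)

```text
time_s: 14.6
tcp_pos: [0.476, 0.179, 0.1796]
eef_rot: [-90.0, 0.0, 92.7]
contact_force: [-0.2, 1.3, -0.4]
gripper_width: 0.0876
```

Call:
servo_tool([
  [[0,-0.005,0,0,0,0],[0,-0.01,0,0,0,0],[0,-0.02,0,0,0,0],[0,-0.03,0,0,0,0],[0,-0.03,0,0,0,0],[0,-0.03,0,0,0,0],[0,0,0,0,0,0],[0,0,0,0,0,0]],
])

```text
time_s: 15.4
tcp_pos: [0.4762, 0.1791, 0.3058]
eef_rot: [-90.1, -0.1, 92.7]
contact_force: [-0.2, -0.6, 0.1]
gripper_width: 0.0875
```

```bash
python3 - <<'E'
from h import *
to([.5,0,.3],92)
c=vision.capture("side"); cv2.imwrite("pics/side11.png",c["img"][:,:,::-1])
im=cv2.imread("pics/side11.png")[210:350,240:390];cv2.imwrite("pics/side11z.png",cv2.resize(im,None,fx=5,fy=4.2,interpolation=2))
c=vision.capture("top"); cv2.imwrite("pics/top11.png",c["img"][:,:,::-1])
E
```

```text
t 15.4 tcp [0.4762 0.1791 0.3058] [-90.1012  -0.0955  92.7105] F [-0.2208 -0.5594  0.0953] w 0.0874691072080746
turn [0.0018 0.0124 0.0017] shift old axes [-0.1801  0.0056 -0.0153] new axes [-0.1799  0.0058 -0.0176]
```

View pics/side11z.png

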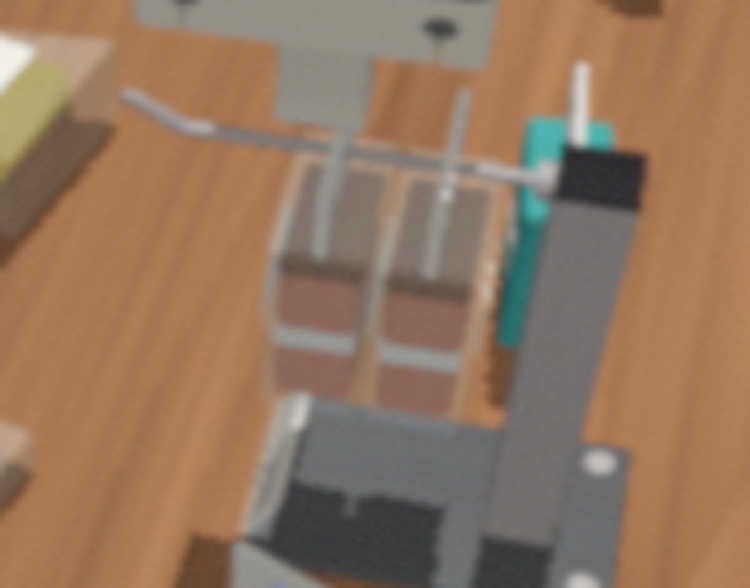

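Call:
servo_tool([
  [[-0.02,0,0,0,0,0],[-0.035,0,0,0,0,0],[-0.035,0,0,0,0,0],[-0.035,0,0,0,0,0],[-0.035,0,0,0,0,0],[-0.035,0,0,0,0,0],[-0.035,0,0,0,0,0],[-0.035,0,0,0,0,0],[-0.035,0,0,0,0,0],[-0.02,0,0,0,0,0],[0,0,0,0,0,0],[0,0,0,0,0,0]],
])

```text
time_s: 16.7
tcp_pos: [0.4907, -0.141, 0.3036]
eef_rot: [-89.9, -0.0, 92.6]
contact_force: [0.3, 0.2, 0.1]
gripper_width: 0.0877
```

```bash
python3 - <<'E'
from h import *
c=vision.capture("side"); a=c["img"][210:350,240:390,::-1]
c=vision.capture("top"); b=c["img"][130:300,130:320,::-1]
cv2.imwrite("pics/top12z.png",cv2.resize(b,None,fx=4,fy=3.5,interpolation=2))
cv2.imwrite("pics/side12z.png",cv2.resize(a,None,fx=5,fy=4.2,interpolation=2))
E
```

```text
(no output)
```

View pics/top12z.png

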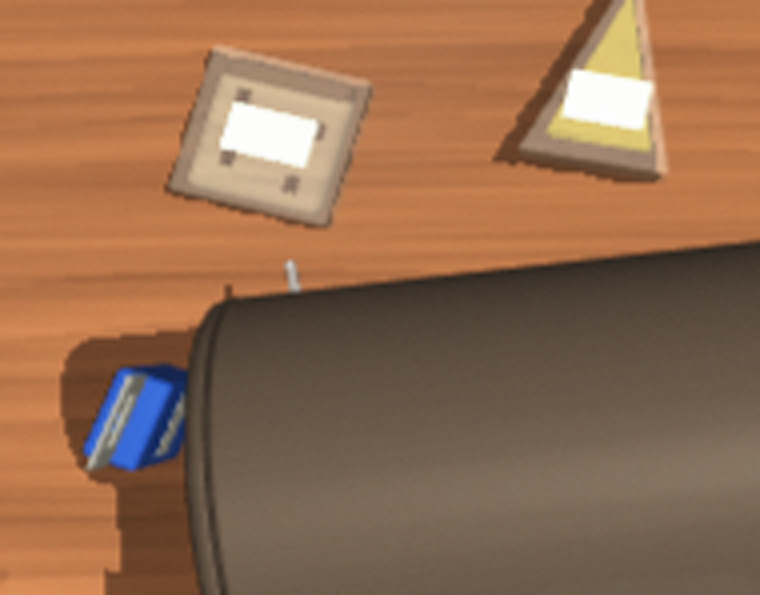

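View pics/side12z.png

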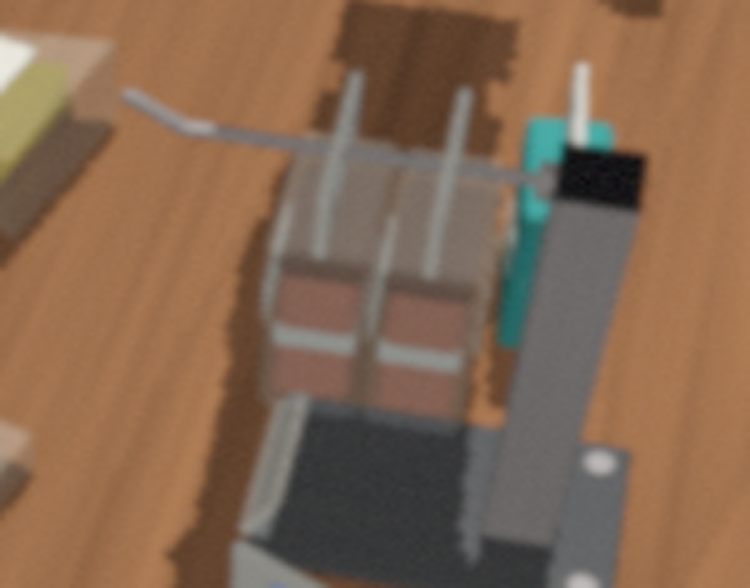

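```bash
python3 - <<'E'
from plant import r
print(r.close_job())
E
```

```text
the job is handed in; nothing more can be done
None
```

The cake pack is off the short stand and hanging by its slot on the tall stand's long arm, close up to the pack already there. I handed the job in at about 17 s. The reported wrist force never went above about 2.2 N, including while the pack was lifted over the turned-up end.

**Last side view:**
- Both packs hang upright on the wire.
- Their headers are about 32 mm apart, which means touching; the box labels suggest a gap of at most about 1 mm.
- The turquoise look-alike is in its place.

**Last top view:** the loaf slice, wedge and blue look-alike are where they were, by eye rather than measured. The robot's arm covered the tall stand, so only the side view confirms the gap.

**One thing that shifted:** just before I let go, the second pack appeared to have moved about 0.5 pixel (under 1 mm) towards the tube. That probably means our pack touched it lightly.

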